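Play the outing with the talking pen

ROBOT

A 6-joint arm with a two-finger parallel gripper is mounted at the origin on the work surface. World frame = base frame: x ahead of the robot, y to its left, z up, the work surface at z = 0. Lengths are in m, angles in rad, forces in N, time in s.
With the tool pointing down it reaches from about 0.35 to 1 m from the base axis. Payload 7.1 kg.
Tool frame: the origin (TCP) lies at the very end of the fingers, on their centre line; the grasp point (between the pads) lies 19 mm behind it; z points along the fingers, y is the line along which they close (so a half turn about z gives the same grasp; the last joint's range is limited). The gripper opens to 85 mm and grips with 20 to 120 N. Pads are 22 mm wide; open, the fingers measure 114 mm over their backs; the gripper's body (76 mm by 85 mm) begins 54 mm behind the grasp point. The pads swing forward as they close: fully open they stand 13 mm farther back than shut.
Start: joints at [-1.214, 0.423, 1.63, -0, 1.089, -0.019], TCP at [0.229, -0.581, 0.207] pointing down, gripper open.
Joint ranges: [-3, 3], [-0.9, 2.11], [0.09, 2.58], [-1.31, 4.45], [0.11, 2.69], [-2.54, 2.54]. Speed limits (rad/s): [2.39, 2.39, 3.01, 3.14, 3.14, 3.14].

INTERFACE

Orientations are given as a 3x3 rotation matrix whose columns are the frame's x, y, z axes.
In Python, from bench import readout, eyes, order, models gives the robot as it stands.
- The arm moves only by the shell command python3 -m inch 'ROWS' [FORCE]. ROWS is a JSON object of lists of equal length, an entry for each row: "jaw": the opening, from 0 (shut) to 1 (fully open); "linear": the shift along the tool's x, y, z in m, a list of three; "roll": the turn about the tool's z in rad. In form: {"jaw": [jaw, ...], "linear": [[x, y, z], ...], "roll": [roll, ...]}. A call has 1 to 12 rows; each row shifts and turns the commanded pose from where the row before left it, along the tool's axes as they then stand; what a row does not reach is not made up. A row lasts 1/10 s, in which the tool goes at most 50 mm and 8.59 degrees, less where a joint would pass 70% of its speed; a pose out of reach is approached as far as the arm can. A call is refused whole if a number of a shift passes 0.05 or a number of a turn 0.15, either way. A call with a gripper value outside its range is refused whole. The fingers move at their own pace and stop on an object; FORCE is the grip in N (left out, the last holds). Time passes only in rows, so rows that do not move let the fingers close. It gives the time, the measured TCP pose, the force, the opening and the grip force at its end, in the units of the state.
- readout.state(): the state, without advancing time (a new reading comes with each control period).
- eyes.get_image(name): name is "scene" or "side" or "wrist"; returns the picture (480x640x3 uint8, red, green, blue); there is no depth.
- eyes.camera_model(name): a dict with "fx", "fy", "cx", "cy" (pixels), "R" (3x3) and "t" (3): a world point X has camera coordinates R X + t; the wrist camera has in their place "T_tool_cam" (4x4, takes a point from camera to tool coordinates, whose origin is the TCP and whose axes are the flange's). Camera axes: x right, y down, z forward; pixel columns grow to the right and rows downward; lengths in m; the calibration is good to about 2 mm. The wrist camera is an equidistant fisheye: a pixel r from the principal point sees the ray r / f radians off the axis. A picture is of the moment at which its call begins: read the wrist's pose just before it. camera_model takes no time and is no camera call.
- order.finish_job(): hands the job in; it is judged then, once.
Trained networks look in the newest picture that a camera, given by its name, has taken for a name from the list of things; names that differ only in an ending like _2 or _b are one class to them, and where a whole thing is asked for, a point or a joint stands for the part that bears it (a point fixed in the world has none). Each returns a list of dicts, best first, with "conf" (0 to 1); they miss things now and then, are a little off and sometimes report something else, mostly with a low value. They report only what shows in the picture. A call takes as long as a camera call. They do not tell look-alikes from the thing itself.
- models.trace(camera, query): "pixels" (480x640 bool, what is visible of it).
- models.place_of(camera, query): "position" ([x, y, z] in m, in the coordinates of the camera as it stood for that picture, good to about 4 mm: a listed point, or the origin of a listed thing).
The state is a dict: "time": time; "joints": joint angles; "qvel": joint speeds; "joint_torque": joint torques, N m; "ee_pos": TCP position; "eef_rot": TCP orientation; "wrist_force": force on the tool from outside, world axes, zero at the start; "moment": the same for the moment, N m; "finger_gap": opening from 0.0 (shut) to 1.0 (fully open); "gripper_force": force on a finger pad.
Only numpy, scipy, OpenCV 4.12 (cv2) and the standard library are available. Lean on these libraries where they do the work, as an engineer would, in place of code of your own. Each camera call takes 0.05 s, during which the arm holds its last target. There are 200 camera calls.

TASK

Take the talking pen from its charging dock and play the story of our outing from the picture tiles on the easel: first the bus, then the shrine gate, then the cup of tea. For each, set the nib on the middle of the tile's round sound label with the pen square to the tile, press gently until the nib is pushed in and hold it there for about a second; do not play the tree tile. Then lower the pen upright and fully down into its dock, not dropping it in, let go, and leave everything else on the table where it is.

Things in the scene. Friction and masses are not known exactly. Their poses are not given: they have to be found in the camera images.
- easel: Fixed wooden table easel, sloping 25 degrees from level: 370 mm wide, 218 mm deep, 35 mm high at the front, 136 mm at the back. Its front ledge carries four picture tiles in a row, about 88 mm apart; its lip stands 8 mm proud of their faces. Origin: on the table, centre of the footprint; x level from the low edge to the high one (away from the robot), y along the row, z up. Place and turn vary.
- dock: Fixed charging dock where the pen stands: base 92 x 92 x 18 mm, on it a 60 x 60 mm socket block, top 62 mm above the table. The upright round well in the block is 34 mm wide, 44 mm deep, its mouth bevelled 3 mm; its floor, 18 mm above the table, has a 15 mm hole for the nib. Origin: on the table, on the axis of the well; z up. Stands left or right of the easel.
- pen: Loose round talking pen, about 90 to 130 g: housing 150 mm long, 30 mm across, tapering over the lowest 38 mm to 22 mm at the foot; the nib (8 mm across, round end) sticks out 9 to 17 mm below it, less as it is worn. Origin: centre of the foot, on the axis; z along the pen, nib to top end. At the start it stands in the dock, foot on the well's floor, 106 mm showing above the dock.
- nib (a joint): The pen's spring nib: how far it is pushed in, in m, 0 fully out, 0.004 fully in (a hard stop). It starts to move at 1.5 N, the pen plays from 0.002 (4.5 N) and the stop is met at 7.5 N; beyond it the force grows steeply and the nib can be crushed. How long a nib is on the pen today is not measured: feel for it.
- tile_bus: Fixed plain wooden tile on the easel, raised picture of a bus (long box, two wheels): 78 wide x 120 high x 12 mm, picture 4 mm thick; below it a round sound label, 25 mm across, 1 mm proud, grey dot in its middle. Origin: centre of the label's face, 30 mm above the tile's lower edge. x up the tile, y along the row, z square out of the face (25 degrees from vertical, towards the easel's low side). Order in the row varies.
- tile_gate: Fixed plain wooden tile on the easel, raised picture of a shrine gate (two posts, two crossbars): 78 wide x 120 high x 12 mm, picture 4 mm thick; below it a round sound label, 25 mm across, 1 mm proud, grey dot in its middle. Origin: centre of the label's face, 30 mm above the tile's lower edge. x up the tile, y along the row, z square out of the face (25 degrees from vertical, towards the easel's low side). Order in the row varies.
- tile_cup: Fixed plain wooden tile on the easel, raised picture of a teacup on a saucer: 78 wide x 120 high x 12 mm, picture 4 mm thick; below it a round sound label, 25 mm across, 1 mm proud, grey dot in its middle. Origin: centre of the label's face, 30 mm above the tile's lower edge. x up the tile, y along the row, z square out of the face (25 degrees from vertical, towards the easel's low side). Order in the row varies.
- tile_tree: Fixed plain wooden tile on the easel, raised picture of a tree (round crown, trunk): 78 wide x 120 high x 12 mm, picture 4 mm thick; below it a round sound label, 25 mm across, 1 mm proud, grey dot in its middle. Origin: centre of the label's face, 30 mm above the tile's lower edge. x up the tile, y along the row, z square out of the face (25 degrees from vertical, towards the easel's low side). Order in the row varies.
- tidy: Folded-paper box 100 x 90 x 60 mm half filled with cards, on the other side of the easel from the dock. Origin: centre of its underside.
- mug: Reddish mug, 76 mm across, 85 mm high, on a cork coaster on the robot's side of the easel. Origin: centre of its underside.
- mug2: White mug, 76 mm across, 85 mm high, on a cork coaster at the right. Origin: centre of its underside.
- remote: Black remote control 165 x 45 x 18 mm lying on the robot's side of the easel. Origin: centre of its underside.
- sanitiser: Clear bottle 64 mm across, 160 mm high, left of the robot. Origin: centre of its underside.
Things that resemble listed ones, but are neither listed nor needed, are in the scene too. Leave any black or blue look-alike of the dock alone.

How it is judged:
On the way, in this order (a step that is already met when the one before it is completed fails the run):
1. the nib is pushed in 2 mm or more on the bus tile's label, the pen's foot over its centre within 11 mm along and across the tile, the pen within 0.3 rad of square to the tile, for 0.5 s (value of joint nib above 0.002 m and z of pen in the frame of tile_bus below 0.02 m and angle between the z axis of pen and the z axis of tile_bus, either way round below 0.3 rad and x of pen in the frame of tile_bus between -0.011 and 0.011 m and y of pen in the frame of tile_bus between -0.011 and 0.011 m), for 0.5 s.
2. the nib is pushed in 2 mm or more on the gate tile's label, the pen's foot over its centre within 11 mm along and across the tile, the pen within 0.3 rad of square to the tile, for 0.5 s (value of joint nib above 0.002 m and z of pen in the frame of tile_gate below 0.02 m and angle between the z axis of pen and the z axis of tile_gate, either way round below 0.3 rad and x of pen in the frame of tile_gate between -0.011 and 0.011 m and y of pen in the frame of tile_gate between -0.011 and 0.011 m), for 0.5 s.
3. the nib is pushed in 2 mm or more on the cup tile's label, the pen's foot over its centre within 11 mm along and across the tile, the pen within 0.3 rad of square to the tile, for 0.5 s (value of joint nib above 0.002 m and z of pen in the frame of tile_cup below 0.02 m and angle between the z axis of pen and the z axis of tile_cup, either way round below 0.3 rad and x of pen in the frame of tile_cup between -0.011 and 0.011 m and y of pen in the frame of tile_cup between -0.011 and 0.011 m), for 0.5 s.
At the end, for the whole second after the job is handed in: The pen stands released and still in the dock's well: foot within 4 mm of the well's floor and 8 mm of its axis, upright within 0.15 rad (z of pen in the frame of dock below 0.022 m and horizontal distance between pen and dock below 0.008 m and angle between pen's own z axis and vertical below 0.15 rad and height (world z) of pen above 0.01 m and linear speed of pen below 0.02 m/s); the robot touches nothing.
It fails at once if the pen is pushed against a tile or the easel with more than 18 N (contact force between pen and easel above 18 N or contact force between pen and tile_bus above 18 N or contact force between pen and tile_gate above 18 N or contact force between pen and tile_cup above 18 N or contact force between pen and tile_tree above 18 N).
It fails at once if the nib is pressed (over 1 mm) on the tree tile's label (value of joint nib above 0.001 m and distance between pen and tile_tree below 0.03 m).
It fails at once if the pen is let go over the dock with its foot more than 20 mm above the well's floor (dropped in) (horizontal distance between pen and dock below 0.05 m and z of pen in the frame of dock above 0.038 m and contact force between the fingers and pen below 0.3 N).
It fails at once if the tidy, a mug, the remote or the sanitiser is shifted by more than 30 mm (distance of any of tidy, mug, mug2, remote, sanitiser from where it was at the start of the episode above 0.03 m).
It also fails if it takes over 64 s, if anything falls off the work surface, if the arm or the gripper's body presses on something with over 40 N, if the wrist force passes 120 N, or if a joint passes its speed limit or range.

## Working session

There is one attempt and no reset: what is moved stays moved. The work goes in short steps, Python scripts to look and compute and a shell command to move; the robot and the scene stay as the last step left them, time stands still between calls to the robot, and variables do not carry over. Pictures are saved under pics/ and viewed, at most 13 in all, crops included, and the job is handed in when it is done.

```bash
mkdir -p pics
cat > h.py <<'E'
import numpy as np, cv2
from bench import readout, eyes, order, models
def snap(cam,fn=None):
    s=readout.state(); im=eyes.get_image(cam)
    if fn: cv2.imwrite('pics/'+fn,im[:,:,::-1])
    return s,im
def toworld(cam,p,s=None):
    m=eyes.camera_model(cam); p=np.array(p)
    if 'R' in m: return np.array(m['R']).T@(p-np.array(m['t']))
    T=np.array(m['T_tool_cam']); q=T[:3,:3]@p+T[:3,3]
    return np.array(s['eef_rot'])@q+np.array(s['ee_pos'])
def find(cam,qs,s=None,n=2):
    for q in qs:
        for d in models.place_of(cam,q)[:n]:
            print(cam,q,round(d['conf'],2),toworld(cam,d['position'],s).round(3))
E
python3 - <<'E'
from h import *
np.set_printoptions(suppress=True)
s=readout.state();print(s['time'],s['eef_rot'],s['finger_gap'])
for c in ['scene','side']:
    s,_=snap(c,c+'0.png'); find(c,['easel','dock','pen','tile_bus','tile_gate','tile_cup','tile_tree'],s)
find('side',['mug','mug2','remote','tidy','sanitiser'],s,1)
print(readout.state()['time'])
E
```

```text
0.0 [[ 0.93020437  0.36704155 -0.00056899]
 [ 0.36704199 -0.93020322  0.001466  ]
 [ 0.00000881 -0.00157253 -0.99999876]] 1.0045268941893197
scene easel 0.84 [0.671 0.013 0.003]
scene dock 0.95 [0.366 0.056 0.003]
scene dock 0.71 [ 0.482 -0.354 -0.003]
scene pen 0.56 [ 0.48  -0.358  0.017]
scene tile_bus 0.92 [ 0.598 -0.051  0.066]
scene tile_bus 0.6 [ 0.308  0.443 -0.002]
scene tile_gate 0.82 [0.561 0.126 0.065]
scene tile_cup 0.74 [ 0.611 -0.137  0.062]
scene tile_cup 0.66 [0.577 0.041 0.062]
scene tile_tree 0.86 [ 0.614 -0.133  0.066]
scene tile_tree 0.4 [ 0.593 -0.049  0.065]
side dock 0.89 [ 0.406 -0.107 -0.002]
side dock 0.86 [ 0.481 -0.353 -0.003]
side pen 0.86 [ 0.478 -0.349  0.014]
side tile_bus 0.67 [ 0.593 -0.046  0.062]
side tile_cup 0.89 [0.575 0.041 0.06 ]
side tile_tree 0.8 [ 0.612 -0.133  0.058]
side mug 0.96 [ 0.291 -0.264  0.002]
side mug2 0.96 [ 0.291 -0.264  0.002]
side remote 0.57 [ 0.31   0.243 -0.002]
side tidy 0.85 [0.486 0.362 0.001]
1.05
```

View pics/scene0.png

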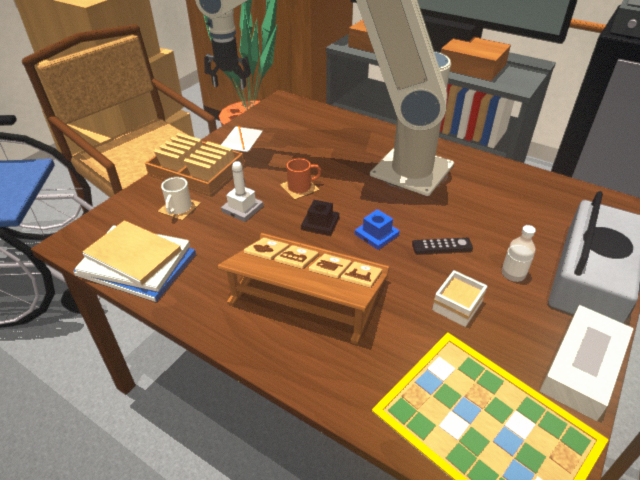

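View pics/side0.png

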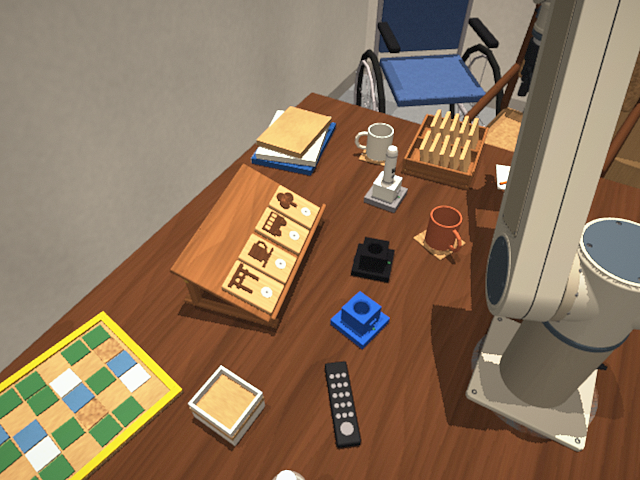

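```bash
python3 -m inch '{"jaw":[1,1,1,1,1,1,1,1,1,1,1,1],"linear":[[0.02,-0.008,0],[0.04,-0.015,0],[0.04,-0.015,0],[0.04,-0.015,0],[0.04,-0.015,0],[0.04,-0.015,0],[0.04,-0.015,0],[0.04,-0.015,0],[0.0175,-0.008,0],[0,0,0],[0,0,0],[0,0,0]],"roll":[0,0,0,0,0,0,0,0,0,0.1,0.085,0]}'
python3 - <<'E'
from h import *
s,_=snap('wrist','w1.png'); print(s['ee_pos'],s['eef_rot'])
find('wrist',['dock','pen','tile_bus','tile_gate','tile_cup','tile_tree'],s)
s,_=snap('wrist'); find('wrist',['dock','pen'],s)
E
```

```text
time: 2.25
ee_pos: [0.4806, -0.352, 0.2069]
eef_rot: [[0.982, 0.19, -0.0], [0.19, -0.982, 0.0], [-0.0, -0.0, -1.0]]
wrist_force: [0.1, -0.0, 0.1]
finger_gap: 0.999
gripper_force: 0.0
[ 0.48056696 -0.35198069  0.20691752] [[ 9.81863712e-01  1.89588106e-01 -2.18480274e-05]
 [ 1.89588106e-01 -9.81863713e-01  1.80283828e-06]
 [-2.11099886e-05 -5.91226762e-06 -1.00000000e+00]]
wrist dock 0.62 [ 0.407 -0.112  0.002]
wrist dock 0.62 [ 0.36   0.058 -0.   ]
wrist pen 0.9 [ 0.482 -0.354  0.016]
wrist tile_bus 0.75 [ 0.589 -0.052  0.064]
wrist tile_gate 0.27 [ 0.476 -0.354 -0.002]
wrist dock 0.86 [ 0.48  -0.354 -0.002]
wrist dock 0.83 [ 0.405 -0.108  0.   ]
wrist pen 0.66 [ 0.481 -0.356  0.015]
```

View pics/w1.png

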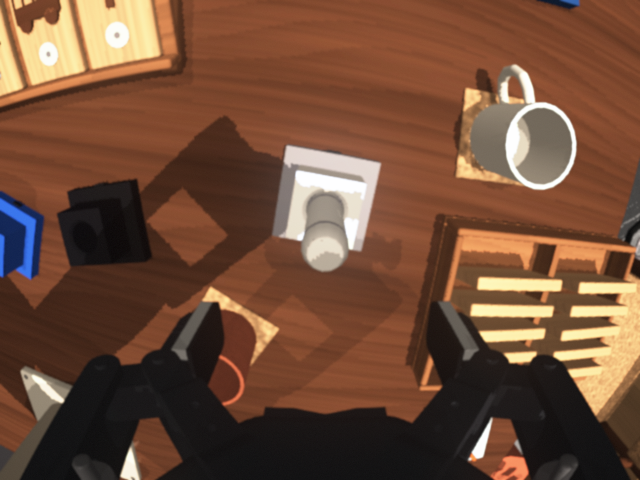

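```bash
python3 -m inch '{"jaw":[1,1,1,1,0,0,0,0,0,0],"linear":[[0,0.001,0.03],[0,0,0.04],[0,0,0.033],[0,0,0],[0,0,0],[0,0,0],[0,0,0],[0,0,0],[0,0,0],[0,0,0]],"roll":[0,0,0,0,0,0,0,0,0,0]}' 40
python3 -m inch '{"jaw":[0,0,0,0,0],"linear":[[0,0,-0.006],[0,0,-0.009],[0,0,-0.009],[0,0,0],[0,0,0]],"roll":[0,0,0,0,0]}' 40
```

```text
time: 3.75
ee_pos: [0.4813, -0.3536, 0.1057]
eef_rot: [[0.982, 0.19, 0.002], [0.19, -0.982, -0.001], [0.002, 0.001, -1.0]]
wrist_force: [-0.2, 1.9, 6.6]
finger_gap: 0.34
gripper_force: 38.9
time: 4.25
ee_pos: [0.4807, -0.3534, 0.1284]
eef_rot: [[0.982, 0.19, 0.001], [0.19, -0.982, -0.001], [0.001, 0.001, -1.0]]
wrist_force: [-0.2, -0.8, -2.2]
finger_gap: 0.34
gripper_force: 39.6
```

```bash
python3 -m inch '{"jaw":[0,0,0,0,0,0],"linear":[[0,0,0],[-0.005,0,0],[-0.005,0,0],[-0.005,0,0],[-0.005,0,0],[0,0,0]],"roll":[0,0,0,0,0,0]}' 20
python3 - <<'E'
from h import *
s,im=snap('side','s1.png'); print(s['ee_pos'],s['wrist_force'],s['moment'],s['gripper_force'])
find('side',['pen'],s)
cv2.imwrite('pics/s1c.png',cv2.resize(im[90:250,300:500,::-1],None,fx=3,fy=3))
E
```

```text
time: 4.85
ee_pos: [0.4603, -0.357, 0.128]
eef_rot: [[0.982, 0.189, 0.0], [0.189, -0.982, 0.0], [0.0, -0.0, -1.0]]
wrist_force: [1.9, 2.8, 0.4]
finger_gap: 0.341
gripper_force: 39.7
[ 0.46032228 -0.3570491   0.12800064] [1.91948372 2.76143829 0.37857489] [ 0.72775633 -0.66738906  0.05220248] 39.72032652905909
side pen 0.6 [ 0.481 -0.352  0.04 ]
```

View pics/s1c.png

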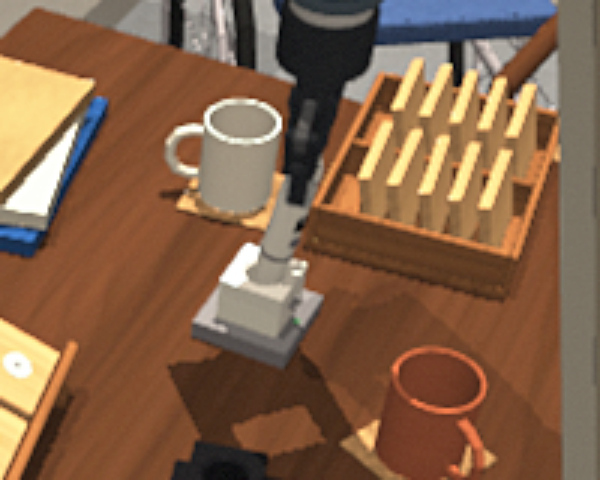

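```bash
python3 -m inch '{"jaw":[0,0,0,0,0,0,0],"linear":[[-0.005,0,0],[-0.005,0,0],[-0.005,0,0],[-0.005,0,0],[-0.003,0,0],[0,0,0],[0,0,0]],"roll":[0,0,0,0,0,0,0]}' 20
python3 - <<'E'
from h import *
for c in ['side','scene']:
    s,im=snap(c,c+'2.png')
    find(c,['pen'],s)
    for d in models.trace(c,'pen')[:2]:
        m=d['pixels'];ys,xs=np.nonzero(m);print(c,d['conf'],len(xs),xs.min(),xs.max(),ys.min(),ys.max())
        np.save(c+'_m.npy',m)
print(s['ee_pos'],s['wrist_force'],s['moment'])
E
```

```text
time: 5.65
ee_pos: [0.4381, -0.3616, 0.1281]
eef_rot: [[0.982, 0.19, -0.0], [0.19, -0.982, -0.0], [-0.0, 0.0, -1.0]]
wrist_force: [2.1, 1.1, -0.5]
finger_gap: 0.339
gripper_force: 39.5
side pen 0.74 [ 0.48  -0.35   0.046]
side pen 0.33 [0.572 0.04  0.06 ]
side 0.74 353 385 407 150 183
scene pen 0.98 [ 0.481 -0.355  0.048]
scene 0.66 444 236 247 148 196
[ 0.43826395 -0.3615382   0.12802241] [1.82465097 0.60396904 0.55455673] [ 0.21218284 -0.50509927  0.02962549]
```

```bash
python3 -m inch '{"jaw":[0,0,0,0,0,0,0,0,0,0,0,0],"linear":[[0,0,-0.01],[0,0,-0.025],[0,0,-0.025],[0.01,-0.018,0],[0.02,-0.036,0],[0.02,-0.037,0],[0.02,-0.037,0],[0.02,-0.037,0],[0.02,-0.037,0],[0.02,-0.037,0],[0.019,-0.038,0],[0,0,0]],"roll":[0,0,0,0,0,0,0,0,0,0,0,0]}' 60
python3 - <<'E'
from h import *
for c in ['side','scene','wrist']:
  for k in range(2):
    s,im=snap(c,c+'3.png')
    find(c,['pen','tile_bus','tile_gate','tile_cup','tile_tree'],s,1)
print(s['ee_pos'],s['wrist_force'],s['moment'],s['gripper_force'],s['time'])
E
```

```text
time: 7.15
ee_pos: [0.5327, -0.0574, 0.1885]
eef_rot: [[0.981, 0.194, 0.0], [0.194, -0.981, 0.0], [0.0, -0.0, -1.0]]
wrist_force: [0.4, 0.3, -1.5]
finger_gap: 0.333
gripper_force: 61.2
side pen 0.65 [ 0.576 -0.047  0.105]
side tile_bus 0.68 [ 0.594 -0.045  0.064]
side tile_gate 0.92 [0.556 0.13  0.066]
side tile_cup 0.88 [0.575 0.042 0.064]
side tile_tree 0.97 [ 0.613 -0.131  0.06 ]
side pen 0.75 [ 0.574 -0.055  0.105]
side tile_bus 0.83 [ 0.59  -0.047  0.062]
side tile_gate 0.83 [0.555 0.128 0.066]
side tile_cup 0.88 [0.571 0.04  0.06 ]
side tile_tree 0.56 [ 0.612 -0.131  0.059]
scene pen 0.62 [ 0.575 -0.057  0.106]
scene tile_bus 0.8 [ 0.595 -0.051  0.062]
scene tile_gate 0.72 [0.561 0.122 0.064]
scene tile_cup 0.77 [0.579 0.039 0.063]
scene tile_tree 0.61 [ 0.612 -0.133  0.062]
scene pen 0.6 [ 0.576 -0.057  0.105]
scene tile_bus 0.84 [ 0.596 -0.051  0.066]
scene tile_gate 0.65 [0.559 0.123 0.065]
scene tile_cup 0.94 [0.577 0.042 0.064]
scene tile_tree 0.85 [ 0.615 -0.136  0.066]
wrist pen 0.67 [ 0.577 -0.058  0.108]
wrist tile_bus 0.61 [ 0.59  -0.052  0.064]
wrist tile_gate 0.92 [0.556 0.126 0.065]
wrist tile_cup 0.84 [0.576 0.041 0.066]
wrist tile_tree 0.85 [ 0.61  -0.136  0.066]
wrist pen 0.71 [ 0.575 -0.058  0.109]
wrist tile_bus 0.93 [ 0.59  -0.051  0.065]
wrist tile_gate 0.85 [0.555 0.123 0.065]
wrist tile_cup 0.6 [0.577 0.039 0.067]
wrist tile_tree 0.69 [ 0.607 -0.135  0.065]
[ 0.53206942 -0.06117074  0.18792874] [-0.02712358 -0.24421442 -1.75722153] [-0.00527276 -0.00897134  0.02255054] 61.212817655687104 8.65
```

View pics/wrist3.png

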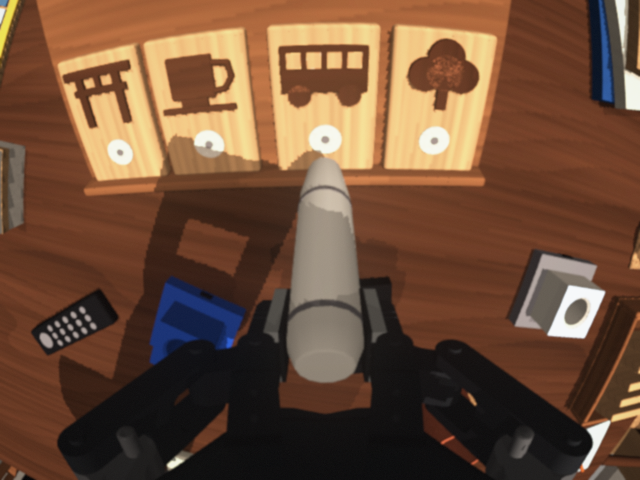

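View pics/side3.png

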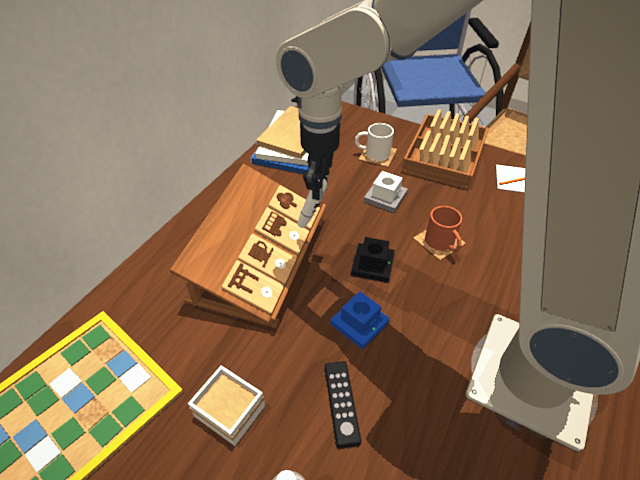

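```bash
python3 -m inch '{"jaw":[0,0,0,0,0,0],"linear":[[0,-0.002,0],[0.0042,0,0.0091],[0.0042,0,0.0091],[0.0021,0,0.0045],[0,0,0],[0,0,0]],"roll":[0,0,0,0,0,0]}' 60
cat > f.py <<'E'
from h import *
s=readout.state(); n=np.array([-.4226*.9786,-.4226*.206,.906])
b=np.array([-.03,-.24,-1.76]); f=np.array(s['wrist_force'])
print('Fn',(f-b)@n, 'F',(f-b).round(2),'pos',np.round(s['ee_pos'],4),'t',s['time'])
E
python3 f.py
python3 -m inch '{"jaw":[0,0,0,0],"linear":[[0.0004,0,0.0009],[0.0004,0,0.0009],[0,0,0],[0,0,0]],"roll":[0,0,0,0]}' && python3 f.py
```

```text
time: 9.55
ee_pos: [0.5419, -0.0572, 0.1648]
eef_rot: [[0.982, 0.19, -0.001], [0.19, -0.982, 0.0], [-0.001, -0.0, -1.0]]
wrist_force: [0.6, -1.3, -1.0]
finger_gap: 0.33
gripper_force: 61.2
Fn 0.47591537519105226 F [ 0.62 -1.03  0.71] pos [ 0.5419 -0.0572  0.1648] t 9.55
time: 9.95
ee_pos: [0.5428, -0.0571, 0.1635]
eef_rot: [[0.982, 0.19, 0.0], [0.19, -0.982, -0.0], [0.0, 0.0, -1.0]]
wrist_force: [-0.2, -0.3, -2.2]
finger_gap: 0.334
gripper_force: 61.2
Fn -0.2984645921104609 F [-0.12 -0.06 -0.39] pos [ 0.5428 -0.0571  0.1635] t 9.95
```

```bash
for i in 1 2; do python3 -m inch '{"jaw":[0,0,0,0],"linear":[[0.0004,0,0.0009],[0.0004,0,0.0009],[0,0,0],[0,0,0]],"roll":[0,0,0,0]}' >/dev/null && python3 f.py; done
```

```text
Fn -0.3348388522668543 F [ 0.48  1.08 -0.05] pos [ 0.5436 -0.0569  0.1616] t 10.35
Fn 0.8610887656311846 F [-0.52 -0.1   0.7 ] pos [ 0.5443 -0.0568  0.1598] t 10.75
```

```bash
for i in 1 2; do python3 -m inch '{"jaw":[0,0,0,0],"linear":[[0.0004,0,0.0009],[0,0,0],[0,0,0],[0,0,0]],"roll":[0,0,0,0]}' >/dev/null && python3 f.py; done
```

```text
Fn 0.21494871439232513 F [0.   0.23 0.26] pos [ 0.5448 -0.0567  0.1589] t 11.15
Fn 0.3531697769781395 F [-0.86  0.64  0.06] pos [ 0.5452 -0.0566  0.158 ] t 11.55
```

```bash
for i in 1 2; do python3 -m inch '{"jaw":[0,0,0],"linear":[[0.0004,0,0.0009],[0,0,0],[0,0,0]],"roll":[0,0,0]}' >/dev/null && python3 f.py; done
python3 - <<'E'
from h import *
s,im=snap('side'); find('side',['pen','tile_bus'],s,1); a=im[180:270,230:350]
s,im=snap('wrist'); find('wrist',['pen','tile_bus'],s,1); b=im[90:210,250:400]
f=lambda a:cv2.resize(a[:,:,::-1],(400,400))
cv2.imwrite('pics/p4.png',np.hstack([f(a),f(b)]))
E
```

```text
Fn 0.3441322704114181 F [-0.42  0.44  0.23] pos [ 0.5455 -0.0565  0.1571] t 11.85
Fn 1.1788351423916905 F [-0.69 -0.49  0.94] pos [ 0.5459 -0.0564  0.1562] t 12.15
side tile_bus 0.85 [ 0.593 -0.045  0.066]
wrist pen 0.7 [ 0.587 -0.048  0.072]
wrist tile_bus 0.67 [ 0.587 -0.052  0.062]
```

View pics/p4.png

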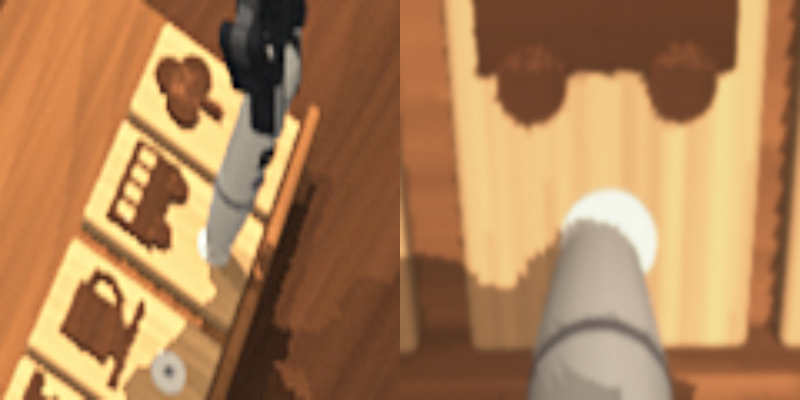

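```bash
python3 -m inch '{"jaw":[0,0,0],"linear":[[-0.0008,0.003,-0.0018],[0.0008,0,0.0018],[0,0,0]],"roll":[0,0,0]}' >/dev/null && python3 f.py; for i in 1 2; do python3 -m inch '{"jaw":[0,0,0],"linear":[[0.0004,0,0.0009],[0,0,0],[0,0,0]],"roll":[0,0,0]}' >/dev/null && python3 f.py; done
```

```text
Fn 0.2808622008439234 F [0.53 0.01 0.55] pos [ 0.5465 -0.0595  0.1561] t 12.75
Fn 1.05528391057553 F [0.55 0.48 1.46] pos [ 0.5468 -0.0593  0.1552] t 13.05
Fn 1.2386116025060083 F [-0.02  0.7   1.42] pos [ 0.5473 -0.0592  0.1544] t 13.35
```

```bash
for i in 1 2; do python3 -m inch '{"jaw":[0,0,0],"linear":[[0.0004,0,0.0009],[0,0,0],[0,0,0]],"roll":[0,0,0]}' >/dev/null && python3 f.py; done
```

```text
Fn 2.054873743723664 F [-0.73 -0.29  1.91] pos [ 0.5477 -0.0592  0.1536] t 13.65
Fn 3.280578411632293 F [-0.77  0.04  3.27] pos [ 0.5481 -0.0591  0.1527] t 13.95
```

```bash
python3 -m inch '{"jaw":[0,0,0,0],"linear":[[0.0004,0,0.0009],[0.0002,0,0.0005],[0,0,0],[0,0,0]],"roll":[0,0,0,0]}' >/dev/null && python3 f.py
```

```text
Fn 6.043461065487431 F [-2.71  0.13  5.44] pos [ 0.5487 -0.059   0.1513] t 14.35
```

```bash
for i in 1 2; do python3 -m inch '{"jaw":[0,0,0,0,0],"linear":[[0,0,0],[0,0,0],[0,0,0],[0,0,0],[0,0,0]],"roll":[0,0,0,0,0]}' >/dev/null && python3 f.py; done
python3 - <<'E'
from h import *
s,im=snap('side'); find('side',['pen'],s,1); 
s,im=snap('wrist'); find('wrist',['pen'],s,1)
s,im=snap('scene'); find('scene',['pen'],s,1)
E
```

```text
Fn 5.531491916018413 F [-2.01  0.86  5.27] pos [ 0.5487 -0.059   0.1512] t 14.85
Fn 6.112467125683902 F [-2.03 -0.18  5.8 ] pos [ 0.5487 -0.059   0.1512] t 15.35
side pen 0.74 [ 0.589 -0.049  0.067]
wrist pen 0.9 [ 0.592 -0.055  0.067]
scene pen 0.75 [ 0.592 -0.055  0.069]
```

```bash
python3 -m inch '{"jaw":[0,0,0,0,0,0,0,0,0,0,0,0],"linear":[[-0.0042,0,-0.0091],[-0.0042,0,-0.0091],[-0.0042,0,-0.0091],[0,-0.025,0],[-0.001,-0.043,0],[-0.001,-0.043,0],[-0.001,-0.043,0],[0,-0.024,0],[0,0,0],[0.0042,0,0.0091],[0.0042,0,0.0091],[0,0,0]],"roll":[0,0,0,0,0,0,0,0,0,0,0,0]}'
python3 - <<'E'
from h import *
for c in ['side','scene','wrist']:
    s,im=snap(c)
    find(c,['pen','tile_gate'],s,1)
    if c=='wrist': cv2.imwrite('pics/p5.png',cv2.resize(im[60:240,220:430,::-1],(700,600)))
print(s['ee_pos'])
E
python3 f.py
```

```text
time: 16.85
ee_pos: [0.5077, 0.1133, 0.1588]
eef_rot: [[0.982, 0.188, -0.002], [0.188, -0.982, -0.001], [-0.002, 0.0, -1.0]]
wrist_force: [0.0, -0.3, -1.9]
finger_gap: 0.33
gripper_force: 61.2
side pen 0.71 [0.55  0.124 0.074]
side tile_gate 0.73 [0.555 0.129 0.069]
scene pen 0.63 [0.549 0.117 0.077]
scene tile_gate 0.79 [0.56  0.124 0.063]
wrist pen 0.88 [0.548 0.121 0.077]
wrist tile_gate 0.62 [0.554 0.122 0.064]
[0.50798169 0.11403232 0.16043484]
Fn 1.131250835563076 F [0.42 0.2  1.46] pos [0.5079 0.1143 0.1605] t 17.3
```

View pics/p5.png

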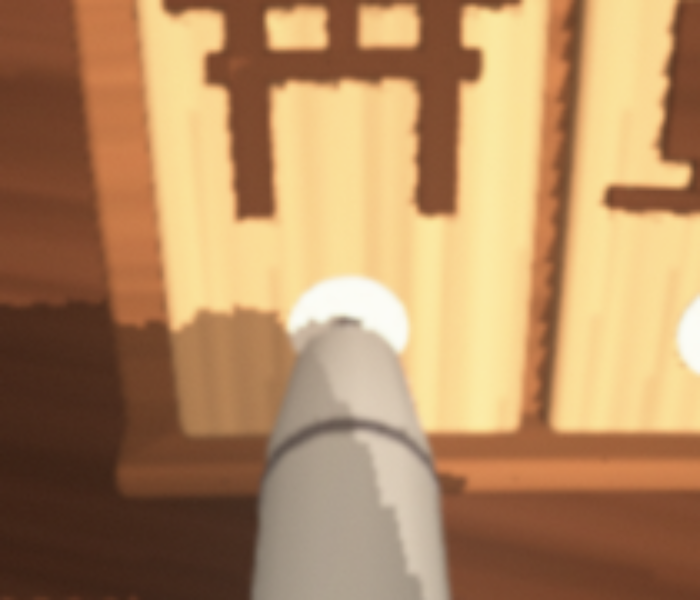

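```bash
python3 -m inch '{"jaw":[0,0,0,0,0],"linear":[[0.0018,0,-0.0008],[0.0012,0,0.0027],[0.0008,0,0.0018],[0,0,0],[0,0,0]],"roll":[0,0,0,0,0]}' >/dev/null && python3 f.py;  python3 -m inch '{"jaw":[0,0,0,0],"linear":[[0.0004,0,0.0009],[0.0004,0,0.0009],[0,0,0],[0,0,0]],"roll":[0,0,0,0]}' >/dev/null && python3 f.py
```

```text
Fn -0.22091852323840422 F [0.85 1.67 0.31] pos [0.5114 0.1151 0.1565] t 17.8
Fn 0.8224128878246362 F [ 0.57 -0.08  1.16] pos [0.5123 0.1153 0.1548] t 18.2
```

```bash
python3 -m inch '{"jaw":[0,0,0],"linear":[[0.0004,0,0.0009],[0,0,0],[0,0,0]],"roll":[0,0,0]}' >/dev/null && python3 f.py
```

```text
Fn 3.382282522300464 F [-1.5  -0.05  3.04] pos [0.5127 0.1154 0.154 ] t 18.5
```

```bash
python3 -m inch '{"jaw":[0,0,0,0],"linear":[[0.0004,0,0.0009],[0.0002,0,0.0005],[0,0,0],[0,0,0]],"roll":[0,0,0,0]}' >/dev/null && python3 f.py
```

```text
Fn 4.901130650173579 F [-0.97  0.08  4.97] pos [0.5133 0.1155 0.1526] t 18.9
```

```bash
python3 -m inch '{"jaw":[0,0,0,0,0],"linear":[[0.0002,0,0.0005],[0,0,0],[0,0,0],[0,0,0],[0,0,0]],"roll":[0,0,0,0,0]}' >/dev/null && python3 f.py
python3 -m inch '{"jaw":[0,0,0,0,0],"linear":[[0,0,0],[0,0,0],[0,0,0],[0,0,0],[0,0,0]],"roll":[0,0,0,0,0]}' >/dev/null && python3 f.py
python3 -m inch '{"jaw":[0,0,0],"linear":[[0,0,0],[0,0,0],[0,0,0]],"roll":[0,0,0]}' >/dev/null && python3 f.py
python3 - <<'E'
from h import *
for c in ['side','wrist','scene']:
    s,im=snap(c); find(c,['pen'],s,1)
E
```

```text
Fn 5.701317736077138 F [-1.5 -0.1  5.6] pos [0.5135 0.1155 0.1521] t 19.4
Fn 4.751654358292393 F [-0.11  0.07  5.2 ] pos [0.5135 0.1155 0.152 ] t 19.9
Fn 5.560395562680834 F [-2.08  0.58  5.24] pos [0.5135 0.1155 0.152 ] t 20.2
side pen 0.96 [0.555 0.126 0.069]
wrist pen 0.6 [0.558 0.119 0.068]
scene pen 0.86 [0.554 0.119 0.069]
```

```bash
python3 -m inch '{"jaw":[0,0,0,0,0,0,0,0],"linear":[[0.0002,0,0.0003],[0,0,0],[0,0,0],[0,0,0],[0,0,0],[0,0,0],[0,0,0],[0,0,0]],"roll":[0,0,0,0,0,0,0,0]}' >/dev/null && python3 f.py
python3 -m inch '{"jaw":[0,0,0,0,0,0,0,0,0,0],"linear":[[-0.0042,0,-0.0091],[-0.0042,0,-0.0091],[-0.0042,0,-0.0091],[0.0005,0.025,0],[0.001,0.038,0],[0,0.025,0],[0,0,0],[0.0042,0,0.0091],[0.0042,0,0.0091],[0,0,0]],"roll":[0,0,0,0,0,0,0,0,0,0]}' >/dev/null
python3 - <<'E'
from h import *
for c in ['side','scene','wrist']:
    s,im=snap(c)
    find(c,['pen','tile_cup'],s,1)
    if c=='wrist': cv2.imwrite('pics/p6.png',cv2.resize(im[60:240,220:430,::-1],(700,600)))
E
python3 f.py
```

```text
Fn 5.181641889203276 F [-2.17 -0.34  4.69] pos [0.5137 0.1155 0.1517] t 21.3
side pen 0.81 [0.568 0.04  0.075]
side tile_cup 0.62 [0.572 0.042 0.062]
scene pen 0.63 [0.567 0.031 0.079]
scene tile_cup 0.93 [0.578 0.041 0.067]
wrist pen 0.83 [0.571 0.034 0.079]
wrist tile_cup 0.69 [0.577 0.041 0.068]
Fn 0.7161384671145079 F [0.17 0.26 0.89] pos [0.5278 0.0287 0.161 ] t 22.75
```

View pics/p6.png

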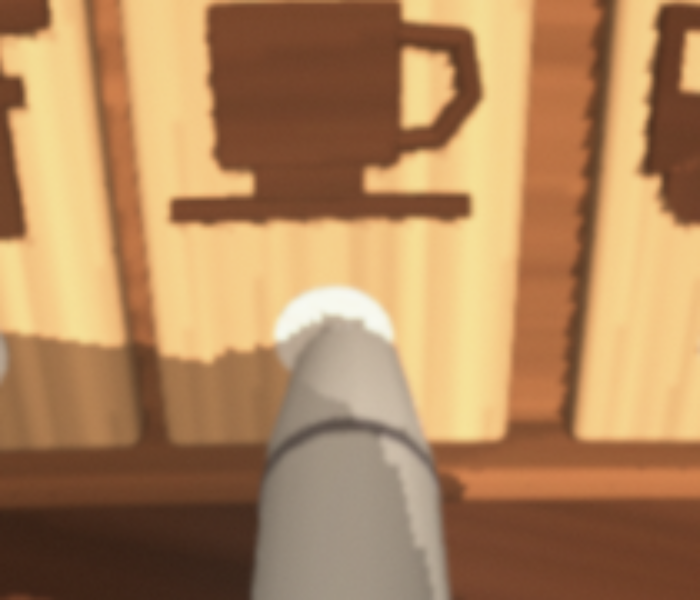

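```bash
python3 -m inch '{"jaw":[0,0,0,0,0,0,0,0,0,0],"linear":[[-0.0042,0,-0.0091],[-0.0005,-0.025,0],[-0.001,-0.038,0],[0,-0.025,0],[0,0,0],[0.0042,0,0.0091],[0.0021,0,0.0045],[0,0,0],[0,0,0],[0,0,0]],"roll":[0,0,0,0,0,0,0,0,0,0]}' >/dev/null; python3 f.py
python3 -m inch '{"jaw":[0,0,0,0,0],"linear":[[0.0008,0,0.0018],[0.0004,0,0.0009],[0.0004,0,0.0009],[0,0,0],[0,0,0]],"roll":[0,0,0,0,0]}' >/dev/null; python3 f.py
```

```text
Fn 0.052206855110226456 F [0.36 0.09 0.23] pos [0.5117 0.1146 0.1562] t 23.75
Fn 4.286969693461114 F [-0.91 -0.86  4.23] pos [0.5133 0.1154 0.1529] t 24.25
```

```bash
python3 -m inch '{"jaw":[0,0,0,0],"linear":[[0.0004,0,0.0009],[0.0002,0,0.0005],[0,0,0],[0,0,0]],"roll":[0,0,0,0]}' >/dev/null; python3 f.py
for i in 1 2 3; do python3 -m inch '{"jaw":[0,0],"linear":[[0,0,0],[0,0,0]],"roll":[0,0]}' >/dev/null; python3 f.py; done
```

```text
Fn 6.654502714838444 F [-1.8  -1.68  6.36] pos [0.5138 0.1155 0.1514] t 24.65
Fn 7.299518210039064 F [-0.86 -1.97  7.47] pos [0.5138 0.1156 0.1514] t 24.85
Fn 7.597601416412051 F [-2.82 -0.67  7.03] pos [0.5139 0.1155 0.1513] t 25.05
Fn 7.042880631450875 F [-1.59 -1.74  6.88] pos [0.5138 0.1156 0.1513] t 25.25
```

```bash
python3 -m inch '{"jaw":[0,0,0,0,0,0,0,0,0,0,0,0],"linear":[[0,0,0],[0,0,0],[0,0,0],[-0.0042,0,-0.0091],[-0.0042,0,-0.0091],[0.0005,0.024,0],[0.001,0.037,0],[0,0.023,0],[0,0,0],[0.0042,0,0.0091],[0.0021,0,0.0045],[0,0,0]],"roll":[0,0,0,0,0,0,0,0,0,0,0,0]}' >/dev/null; python3 -m inch '{"jaw":[0,0,0,0],"linear":[[0.0004,0,0.0009],[0,0,0],[0,0,0],[0,0,0]],"roll":[0,0,0,0]}' >/dev/null;python3 f.py
python3 -m inch '{"jaw":[0,0,0,0],"linear":[[0.0004,0,0.0009],[0.0004,0,0.0009],[0,0,0],[0,0,0]],"roll":[0,0,0,0]}' >/dev/null; python3 f.py
```

```text
Fn 0.9702345738275662 F [0.52 0.11 1.32] pos [0.5296 0.0332 0.1552] t 26.85
Fn 3.3412649002585226 F [-1.75  1.63  3.04] pos [0.5304 0.0332 0.1534] t 27.25
```

```bash
python3 -m inch '{"jaw":[0,0,0,0],"linear":[[0.0004,0,0.0009],[0.0004,0,0.0009],[0,0,0],[0,0,0]],"roll":[0,0,0,0]}' >/dev/null; python3 f.py
for i in 1 2 ; do python3 -m inch '{"jaw":[0,0],"linear":[[0,0,0],[0,0,0]],"roll":[0,0]}' >/dev/null; python3 f.py; done
```

```text
Fn 7.116438255940241 F [-2.15  0.98  6.97] pos [0.5311 0.0333 0.1515] t 27.65
Fn 6.539305476800373 F [-2.38  0.31  6.16] pos [0.5311 0.0333 0.1515] t 27.85
Fn 6.783996340382954 F [-2.24  0.82  6.55] pos [0.5311 0.0333 0.1514] t 28.05
```

```bash
python3 -m inch '{"jaw":[0,0,0,0,0,0,0,0,0],"linear":[[0,0,0],[0,0,0],[0,0,0],[0,0,0],[0,0,0],[-0.0042,0,-0.0091],[-0.0042,0,-0.0091],[-0.0042,0,-0.0091],[-0.0042,0,-0.0091]],"roll":[0,0,0,0,0,0,0,0,0]}' >/dev/null
python3 -m inch '{"jaw":[0,0,0,0,0,0,0,0,0,0,0,0],"linear":[[-0.02,0.01,0],[-0.02,0.03,0],[-0.02,0.041,0],[-0.02,0.041,0],[-0.02,0.041,0],[-0.01,0.042,0],[-0.01,0.042,0],[-0.01,0.042,0],[-0.01,0.042,0],[-0.009,0.039,0],[0,0,0],[0,0,0]],"roll":[0,0,0,0,0,0,0,0,0,0,0,0]}'
python3 - <<'E'
from h import *
for c in ['side','scene','wrist']:
  for k in range(2):
    s,im=snap(c,c+'7.png'); find(c,['pen','dock'],s,2)
print(s['ee_pos'],s['time'])
E
```

```text
time: 30.15
ee_pos: [0.4379, -0.3619, 0.1881]
eef_rot: [[0.982, 0.188, -0.0], [0.188, -0.982, 0.0], [0.0, -0.0, -1.0]]
wrist_force: [0.5, 0.9, -1.5]
finger_gap: 0.33
gripper_force: 61.2
side pen 0.85 [ 0.481 -0.352  0.101]
side pen 0.6 [ 0.483 -0.353 -0.004]
side dock 0.9 [ 0.482 -0.35  -0.004]
side dock 0.86 [ 0.363  0.06  -0.005]
side pen 0.86 [ 0.478 -0.352  0.104]
side dock 0.97 [ 0.484 -0.351 -0.001]
side dock 0.91 [ 0.408 -0.109 -0.002]
scene pen 0.88 [ 0.481 -0.355  0.103]
scene dock 0.89 [ 0.412 -0.105  0.003]
scene dock 0.79 [ 0.486 -0.35  -0.   ]
scene pen 0.93 [ 0.48  -0.358  0.107]
scene dock 0.71 [0.362 0.058 0.003]
scene dock 0.69 [ 0.482 -0.352 -0.003]
wrist pen 0.96 [ 0.481 -0.355  0.107]
wrist dock 0.88 [ 0.406 -0.11   0.003]
wrist dock 0.81 [0.36  0.057 0.001]
wrist pen 0.76 [ 0.481 -0.36   0.104]
wrist dock 0.93 [ 0.476 -0.352 -0.001]
wrist dock 0.85 [ 0.406 -0.111  0.   ]
[ 0.43850836 -0.36137328  0.18781069] 30.9
```

View pics/wrist7.png

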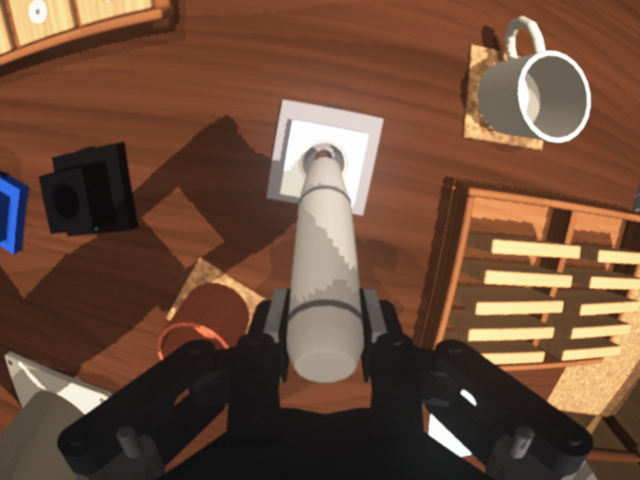

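```bash
python3 -m inch '{"jaw":[0,0,0,0,0,0,0],"linear":[[0.002,-0.001,0],[0,0,0.02],[0,0,0.02],[0,0,0.008],[0,0,0],[0,0,0],[0,0,0]],"roll":[0,0,0,0,0,0,0]}' >/dev/null; python3 f.py
python3 -m inch '{"jaw":[0,0,0,0,0,0],"linear":[[0,0,0.004],[0,0,0.004],[0,0,0.003],[0,0,0],[0,0,0],[0,0,0]],"roll":[0,0,0,0,0,0]}' >/dev/null; python3 f.py
```

```text
Fn 0.7524842080048251 F [-0.2  0.6  0.8] pos [ 0.4409 -0.3605  0.1408] t 31.75
Fn 1.0117671912115285 F [0.62 0.17 1.42] pos [ 0.4403 -0.3601  0.1289] t 32.35
```

```bash
python3 -m inch '{"jaw":[0,0,0,0,0,0,0,0,0,0,0],"linear":[[0,0,0],[0.005,0,0],[0.005,0,0],[0.005,0,0],[0.005,0,0],[0.005,0,0],[0.005,0,0],[0.005,0,0],[0.005,0,0],[0,0,0],[0,0,0]],"roll":[0,0,0,0,0,0,0,0,0,0,0]}' 30; python3 f.py
python3 - <<'E'
from h import *
for c in ['side','scene']:
    s,im=snap(c); find(c,['pen'],s,1)
E
```

```text
time: 33.45
ee_pos: [0.4787, -0.3522, 0.1287]
eef_rot: [[0.982, 0.19, -0.002], [0.19, -0.982, 0.001], [-0.002, -0.001, -1.0]]
wrist_force: [-4.6, -0.3, 1.9]
finger_gap: 0.334
gripper_force: 61.5
Fn 5.159198980284189 F [-4.53 -0.03  3.62] pos [ 0.4787 -0.3522  0.1287] t 33.45
side pen 0.65 [ 0.483 -0.35   0.04 ]
scene pen 0.7 [ 0.485 -0.356  0.039]
```

```bash
python3 -m inch '{"jaw":[0,0,0,0,0,0,0],"linear":[[0.003,0,0],[0.003,0,0],[0,0,0],[-0.002,0,0.003],[-0.001,0,0.004],[0,0,0],[0,0,0]],"roll":[0,0,0,0,0,0,0]}' 30 >/dev/null; python3 f.py
python3 -m inch '{"jaw":[0,0,0,0,0],"linear":[[0,0,0.004],[0,0,0.004],[0,0,0],[0,0,0],[0,0,0]],"roll":[0,0,0,0,0]}' 30 >/dev/null; python3 f.py
```

```text
Fn 0.4124951614822424 F [-1.12 -0.28 -0.08] pos [ 0.4827 -0.3517  0.1215] t 34.35
Fn 0.33802166101723746 F [-2.12  0.17 -0.58] pos [ 0.4823 -0.3517  0.1136] t 34.85
```

```bash
python3 -m inch '{"jaw":[0,0,0,0,0],"linear":[[-0.001,0,0.003],[0,0,0.002],[0,0,0],[0,0,0],[0,0,0]],"roll":[0,0,0,0,0]}' >/dev/null; python3 f.py
for i in 1 2; do python3 -m inch '{"jaw":[0,0,0],"linear":[[0,0,0.001],[0,0,0],[0,0,0]],"roll":[0,0,0]}' >/dev/null; python3 f.py; done
```

```text
Fn 1.1648625585692802 F [-0.76 -0.99  0.84] pos [ 0.4816 -0.3521  0.1088] t 35.35
Fn 1.2518642565861346 F [-1.07  0.04  0.9 ] pos [ 0.4816 -0.3521  0.1079] t 35.65
Fn 0.639051185050785 F [-0.91 -0.52  0.24] pos [ 0.4816 -0.3521  0.1068] t 35.95
```

```bash
for i in 1 2 3; do python3 -m inch '{"jaw":[0,0,0],"linear":[[0,0,0.001],[0,0,0],[0,0,0]],"roll":[0,0,0]}' >/dev/null; python3 f.py; done
```

```text
Fn 1.177964283475519 F [-0.38 -0.09  1.12] pos [ 0.4815 -0.3521  0.1058] t 36.25
Fn 6.481180051309168 F [-1.48  1.01  6.58] pos [ 0.4818 -0.3522  0.1057] t 36.55
Fn 14.465024768744536 F [-1.95  3.28 15.39] pos [ 0.4821 -0.3523  0.1056] t 36.85
```

```bash
python3 -m inch '{"jaw":[0,0.5,0.8,1,1,1,1,1],"linear":[[0,0,-0.0015],[0,0,0],[0,0,0],[0,0,0],[0,0,0],[0,0,0],[0,0,0],[0,0,0]],"roll":[0,0,0,0,0,0,0,0]}'
python3 -m inch '{"jaw":[1,1,1,1,1,1],"linear":[[0,0,-0.02],[0,0,-0.04],[0,0,-0.04],[0,0,-0.03],[0,0,0],[0,0,0]],"roll":[0,0,0,0,0,0]}'
python3 - <<'E'
from h import *
s,a=snap('side'); find('side',['pen','dock'],s,1)
s,b=snap('wrist'); find('wrist',['pen','dock'],s,1)
f=lambda a:cv2.resize(a[:,:,::-1],(400,400))
cv2.imwrite('pics/p8.png',np.hstack([f(a[120:230,330:440]),f(b[100:350,200:450])]))
E
```

```text
time: 37.65
ee_pos: [0.4815, -0.352, 0.1053]
eef_rot: [[0.982, 0.19, -0.0], [0.19, -0.982, 0.0], [-0.0, -0.0, -1.0]]
wrist_force: [0.1, 0.7, -0.5]
finger_gap: 1.0
gripper_force: 0.0
time: 38.25
ee_pos: [0.4816, -0.3521, 0.2359]
eef_rot: [[0.982, 0.19, 0.001], [0.19, -0.982, -0.001], [0.001, 0.001, -1.0]]
wrist_force: [-0.6, -0.0, -1.0]
finger_gap: 1.001
gripper_force: 0.0
side pen 0.63 [ 0.484 -0.351  0.015]
side dock 0.85 [ 0.482 -0.35  -0.005]
wrist pen 0.85 [ 0.483 -0.356  0.015]
wrist dock 0.83 [ 0.407 -0.113  0.002]
```

View pics/p8.png

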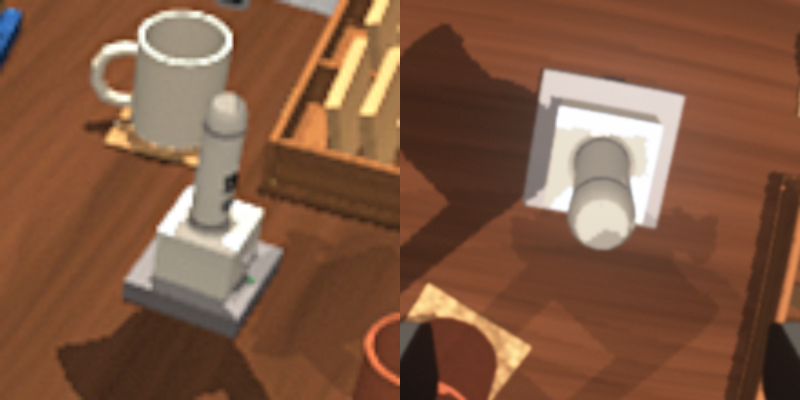

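The pen stands upright and fully down in its white dock, with the gripper clear above it.

```bash
python3 -c "
from bench import order
print(order.finish_job())"
```

```text
the job is handed in; nothing more can be done
None
```

I pressed the bus, then the gate, then the cup (the gate twice, because its first press read a little light), put the pen back upright and fully down in its dock, let go, and handed the job in at about 38 s; no verdict came back, and the presses are judged from wrist force rather than a nib reading.

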